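# Lay the timber-frame pegs over in reverse order

## Task

Each of these four pegs has been shaved to fit one hole of the beam, and the beam has just been turned end for end. Move the pegs from the cradles on the white board to the dark notched rack in reverse order: the peg at the left end of the row goes to the right end of the rack, and so on, so that the row ends up mirrored. Each peg lies level in its own place, resting home in both its notches, about centred lengthwise, either way round.

Things in the scene. Friction and masses are not known exactly. Their poses are not given: they have to be found in the camera images.
- peg_red_center (a point): centre (on the axis, half-way along) of the red peg: a round light-wood peg 150 mm long and 28 mm in diameter, about 50 to 100 g, both ends painted red (55 mm of one end, 20 mm of the other, bare wood between). Loose; it lies level in a V cradle at the start. Its x axis runs along the peg; it may roll about that axis. Its axis is 49.8 mm above the table at the start
- peg_yellow_center (a point): centre (on the axis, half-way along) of the yellow peg: a round light-wood peg 150 mm long and 28 mm in diameter, about 50 to 100 g, both ends painted yellow (55 mm of one end, 20 mm of the other, bare wood between). Loose; it lies level in a V cradle at the start. Its x axis runs along the peg; it may roll about that axis. Its axis is 49.8 mm above the table at the start
- peg_green_center (a point): centre (on the axis, half-way along) of the green peg: a round light-wood peg 150 mm long and 28 mm in diameter, about 50 to 100 g, both ends painted green (55 mm of one end, 20 mm of the other, bare wood between). Loose; it lies level in a V cradle at the start. Its x axis runs along the peg; it may roll about that axis. Its axis is 49.8 mm above the table at the start
- peg_blue_center (a point): centre (on the axis, half-way along) of the blue peg: a round light-wood peg 150 mm long and 28 mm in diameter, about 50 to 100 g, both ends painted blue (55 mm of one end, 20 mm of the other, bare wood between). Loose; it lies level in a V cradle at the start. Its x axis runs along the peg; it may roll about that axis. Its axis is 49.8 mm above the table at the start
- cradle_red: fixed light-wood cradle, 150 x 65 mm, with a red tab at its end nearest the robot, in which the red peg lies at the start. Origin at the centre of its underside, x along the peg, z up. Two V supports 18 mm thick stand at x = -42 and +42 mm, rims 44 mm above the origin; the space between them is free for fingers down to 8 mm above the origin
- cradle_yellow: fixed light-wood cradle, 150 x 65 mm, with a yellow tab at its end nearest the robot, in which the yellow peg lies at the start. Origin at the centre of its underside, x along the peg, z up. Two V supports 18 mm thick stand at x = -42 and +42 mm, rims 44 mm above the origin; the space between them is free for fingers down to 8 mm above the origin
- cradle_green: fixed light-wood cradle, 150 x 65 mm, with a green tab at its end nearest the robot, in which the green peg lies at the start. Origin at the centre of its underside, x along the peg, z up. Two V supports 18 mm thick stand at x = -42 and +42 mm, rims 44 mm above the origin; the space between them is free for fingers down to 8 mm above the origin
- cradle_blue: fixed light-wood cradle, 150 x 65 mm, with a blue tab at its end nearest the robot, in which the blue peg lies at the start. Origin at the centre of its underside, x along the peg, z up. Two V supports 18 mm thick stand at x = -42 and +42 mm, rims 44 mm above the origin; the space between them is free for fingers down to 8 mm above the origin
- start_board: fixed white board 170 x 310 x 10 mm carrying the row of four cradles, which stand in any order at y = -112.5, -37.5, +37.5 and +112.5 mm (pitch 75 mm). Origin at the centre of its underside, x along the pegs away from the robot (turned up to about 15 degrees either way), y along the row to the robot's left, z up
- notched_rack: fixed dark-wood rack 170 x 320 mm, brown supports, empty at first. Origin: centre of underside; x along the notches, away from the robot (within 15 degrees), y along the row to its left, z up. Places at y = -112.5, -37.5, 37.5, 112.5 mm: 45-degree V notches 48 mm wide in two 18 mm supports at x = -42, +42 mm, rims 49 mm up. A peg lying home is centred at x = 0, z = 44.8 mm. Base between supports 12 mm high, free for fingers

How it is judged:
At the end, for the whole second after the job is handed in: All four pegs lie released and at rest in the notched rack, in the reverse of their cradles' order: each within 10 mm across of its place, 30 mm lengthwise of the middle, axis 40 to 50 mm above the rack's underside and within 0.15 rad of the notch line (((y of cradle_red in the frame of start_board between -0.1325 and -0.0925 m and y of peg_red_center in the frame of notched_rack between 0.1025 and 0.1225 m) or (y of cradle_red in the frame of start_board between -0.0575 and -0.0175 m and y of peg_red_center in the frame of notched_rack between 0.0275 and 0.0475 m) or (y of cradle_red in the frame of start_board between 0.0175 and 0.0575 m and y of peg_red_center in the frame of notched_rack between -0.0475 and -0.0275 m) or (y of cradle_red in the frame of start_board between 0.0925 and 0.1325 m and y of peg_red_center in the frame of notched_rack between -0.1225 and -0.1025 m)) and x of peg_red_center in the frame of notched_rack between -0.03 and 0.03 m and z of peg_red_center in the frame of notched_rack between 0.04 and 0.05 m and angle between the x axis of each of peg_red_center, peg_yellow_center, peg_green_center, peg_blue_center and the x axis of notched_rack, either way round below 0.15 rad and linear speed of each of peg_red, peg_yellow, peg_green, peg_blue below 0.02 m/s and angular speed of each of peg_red, peg_yellow, peg_green, peg_blue below 0.3 rad/s and ((y of cradle_yellow in the frame of start_board between -0.1325 and -0.0925 m and y of peg_yellow_center in the frame of notched_rack between 0.1025 and 0.1225 m) or (y of cradle_yellow in the frame of start_board between -0.0575 and -0.0175 m and y of peg_yellow_center in the frame of notched_rack between 0.0275 and 0.0475 m) or (y of cradle_yellow in the frame of start_board between 0.0175 and 0.0575 m and y of peg_yellow_center in the frame of notched_rack between -0.0475 and -0.0275 m) or (y of cradle_yellow in the frame of start_board between 0.0925 and 0.1325 m and y of peg_yellow_center in the frame of notched_rack between -0.1225 and -0.1025 m)) and x of peg_yellow_center in the frame of notched_rack between -0.03 and 0.03 m and z of peg_yellow_center in the frame of notched_rack between 0.04 and 0.05 m and ((y of cradle_green in the frame of start_board between -0.1325 and -0.0925 m and y of peg_green_center in the frame of notched_rack between 0.1025 and 0.1225 m) or (y of cradle_green in the frame of start_board between -0.0575 and -0.0175 m and y of peg_green_center in the frame of notched_rack between 0.0275 and 0.0475 m) or (y of cradle_green in the frame of start_board between 0.0175 and 0.0575 m and y of peg_green_center in the frame of notched_rack between -0.0475 and -0.0275 m) or (y of cradle_green in the frame of start_board between 0.0925 and 0.1325 m and y of peg_green_center in the frame of notched_rack between -0.1225 and -0.1025 m)) and x of peg_green_center in the frame of notched_rack between -0.03 and 0.03 m and z of peg_green_center in the frame of notched_rack between 0.04 and 0.05 m and ((y of cradle_blue in the frame of start_board between -0.1325 and -0.0925 m and y of peg_blue_center in the frame of notched_rack between 0.1025 and 0.1225 m) or (y of cradle_blue in the frame of start_board between -0.0575 and -0.0175 m and y of peg_blue_center in the frame of notched_rack between 0.0275 and 0.0475 m) or (y of cradle_blue in the frame of start_board between 0.0175 and 0.0575 m and y of peg_blue_center in the frame of notched_rack between -0.0475 and -0.0275 m) or (y of cradle_blue in the frame of start_board between 0.0925 and 0.1325 m and y of peg_blue_center in the frame of notched_rack between -0.1225 and -0.1025 m)) and x of peg_blue_center in the frame of notched_rack between -0.03 and 0.03 m and z of peg_blue_center in the frame of notched_rack between 0.04 and 0.05 m); the robot touches nothing.
It also fails if it takes over 117 s, if anything falls off the work surface, if the arm or the gripper's body presses on something with over 40 N, if the wrist force passes 120 N, or if a joint passes its speed limit or range.

## Robot

A 7-joint arm with a two-finger parallel gripper is mounted at the origin on the work surface. World frame = base frame: x ahead of the robot, y to its left, z up, the work surface at z = 0. Lengths are in m, angles in rad, forces in N, time in s.
With the tool pointing down it reaches from about 0.4 to 0.875 m from the base axis. Payload 19.3 kg.
Tool frame: the origin (TCP) lies at the very end of the fingers, on their centre line; the grasp point (between the pads) lies 19 mm behind it; z points along the fingers, y is the direction in which the jaws open and shut (so a half turn about z gives the same grasp; the last joint's range is limited). The gripper opens to 85 mm and grips with 20 to 120 N. Pads are 22 mm wide; open, the fingers measure 114 mm over their backs; the gripper's body (76 mm by 85 mm) begins 54 mm behind the grasp point. The pads swing forward as they close: fully open they stand 13 mm farther back than shut.
Start: joints at [-1.295, 0.521, -0.036, 1.599, 0.021, 1.021, -0.113], TCP at [0.212, 0.588, 0.197] pointing down, gripper open.
Joint ranges: [-2.91, 2.91], [-0.3, 2.13], [-1.5, 1.42], [0.17, 2.43], [-1.26, 4.41], [0.16, 1.93], [-2.52, 2.52]. Speed limits (rad/s): [1.89, 1.89, 2.39, 2.39, 3.01, 3.01, 3.01].

## Interface

Orientations are given as [roll, pitch, yaw] about the fixed x, y, z axes, in that order (R = Rz(yaw) Ry(pitch) Rx(roll)).
In Python, from workcell import telemetry, imaging, ticket gives the robot as it stands.
- The arm moves only by the tool carry_out, never from a script. Its argument "series" is a list of rows, each a list of 7 numbers: the shift along the tool's x, y, z in m, then the turn, a rotation vector about the tool's x, y, z in rad, then the closure in counts, from 0 (fully open) to 255 (shut). In form: [[tx, ty, tz, ax, ay, az, jaw], ...]. A call has 1 to 10 rows; each row is the pose to reach, as a shift and turn from the pose commanded when the call began, along the tool's axes at that moment; what a row does not reach only later rows make up. A row lasts 1/8 s, in which the tool goes at most 62.5 mm and 10.7 degrees, less where a joint would pass 70% of its speed; a pose out of reach is approached as far as the arm can. A call with a gripper value outside its range is refused whole. The fingers move at their own pace and stop on an object; "force" is the grip in N (left out, the last holds). Time passes only in rows, so rows that repeat a pose let the fingers close. It gives the time, the measured TCP pose, the force and the opening at its end, in the units of the state.
- telemetry.observe(): the state, without advancing time (a new reading comes with each control period).
- imaging.grab_frame(name): name is "side" or "top" or "wrist"; returns (picture, depth): 480x640x3 uint8, blue, green, red; 480x640 float32, m along the optical axis (not along the pixel's ray), 0 where there is no reading.
- imaging.camera_info(name): a dict with "mtx" (3x3 intrinsics, pixels), "extrinsics" (4x4, takes a point from camera to world coordinates); the wrist camera has in their place "hand_eye" (4x4, takes a point from camera to tool coordinates, whose origin is the TCP and whose axes are the flange's). Camera axes: x right, y down, z forward; pixel columns grow to the right and rows downward; lengths in m; the calibration is good to about 2 mm. A picture is of the moment at which its call begins: read the wrist's pose just before it. camera_info takes no time and is no camera call.
- ticket.job_done(): hands the job in, once; it reports no verdict.
The state is a dict: "clock": time; "qpos": joint angles; "qd": joint speeds; "joint_efforts": joint torques, N m; "position": TCP position; "tool_rot": TCP orientation; "force": force on the tool from outside, world axes, zero at the start; "moment": the same for the moment, N m; "grip_width": finger opening in m.
Only numpy, scipy, OpenCV 4.12 (cv2) and the standard library are available. Lean on these libraries where they do the work, as an engineer would, in place of code of your own. Each camera call takes 0.05 s, during which the arm holds its last target.

## Working session

There is one attempt and no reset: what is moved stays moved. The work goes in short steps, Python scripts to look and compute and a tool call to move; the robot and the scene stay as the last step left them, time stands still between calls to the robot, and variables do not carry over. Pictures are saved under pics/ and viewed, and the job is handed in when it is done.

Besides the shell and the picture viewer there is one more tool, called after "Call:" by a JSON object that holds its "name" and its "arguments", one argument or row to a line. carry_out: Moves the arm, as the interface text tells. Its arguments: {"type":"object","properties":{"series":{"type":"array"},"force":{"type":"number"}},"required":["series"]}

```bash
ls; mkdir -p pics
python3 - <<'E'
from workcell import telemetry, imaging
import cv2,numpy as np
print(telemetry.observe())
for n in ["top","side"]:
    p,d=imaging.grab_frame(n); cv2.imwrite(f"pics/{n}0.png",p); np.save(f"{n}0.npy",d)
for n in ["top","side","wrist"]: print(n,imaging.camera_info(n))
E
```

```text
pics
{'clock': 0.0, 'qpos': array([-1.29521392,  0.5219708 , -0.03633313,  1.60004192,  0.02116709,
        1.02112989, -0.11281268]), 'qd': array([-0.00040298,  0.0006262 , -0.00019591,  0.00112143,  0.00114717,
       -0.00034192,  0.00047538]), 'joint_efforts': array([ 1.10436758e-03, -9.27084875e+01,  1.98011287e+00, -3.69927871e+01,
        1.78329827e-02,  7.94697844e-03,  4.11960275e-05]), 'position': array([0.2117228 , 0.58761421, 0.19624048]), 'tool_rot': array([-3.14042755e+00,  5.50844402e-05,  2.79577600e+00]), 'force': array([-0.50446298,  0.31246543, -0.4814225 ]), 'moment': array([0.01526268, 0.02645235, 0.05835228]), 'grip_width': 0.0855716584145427}
top {'mtx': array([[594.70876968,   0.        , 307.63725227],
       [  0.        , 594.70876968, 240.68082311],
       [  0.        ,   0.        ,   1.        ]]), 'extrinsics': array([[-1.09427281e-02, -9.97774827e-01,  6.57696891e-02,
         4.63142280e-01],
       [-9.99938884e-01,  1.10227123e-02,  8.53364576e-04,
        -1.27335037e-02],
       [-1.57642605e-03, -6.57563314e-02, -9.97834465e-01,
         1.1885
[... 348 characters left out ...]
[-0.2745471 , -0.55050836,  0.78839358, -0.63841365],
       [-0.00637672, -0.81883894, -0.57398792,  0.5156587 ],
       [ 0.        ,  0.        ,  0.        ,  1.        ]])}
wrist {'mtx': array([[348.50273133,   0.        , 322.00664466],
       [  0.        , 348.50273133, 237.91079342],
       [  0.        ,   0.        ,   1.        ]]), 'hand_eye': array([[ 6.73044488e-04, -9.51901190e-01, -3.06404424e-01,
         7.88025133e-02],
       [ 9.99999292e-01,  9.41373617e-04, -7.27961602e-04,
        -8.20134506e-05],
       [ 9.81388557e-04, -3.06403717e-01,  9.51901150e-01,
        -1.78066682e-01],
       [ 0.00000000e+00,  0.00000000e+00,  0.00000000e+00,
         1.00000000e+00]])}
```

View pics/top0.png

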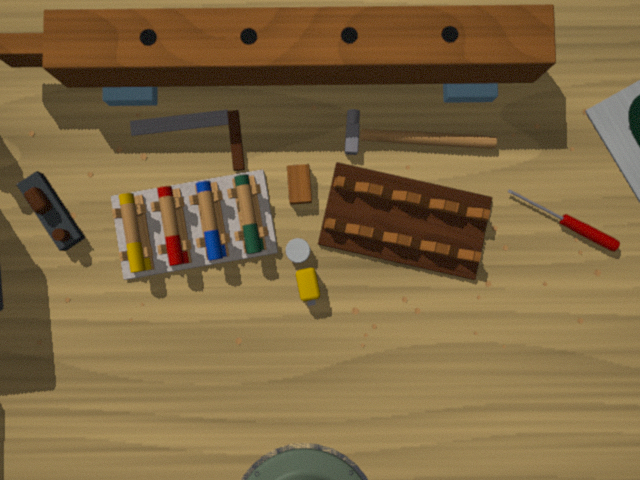

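View pics/side0.png

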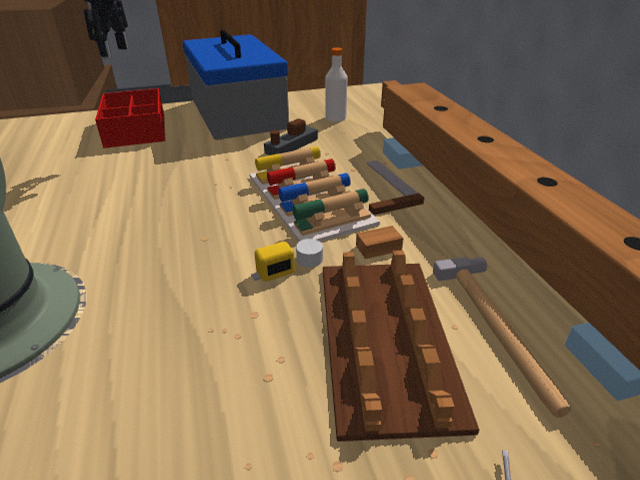

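```bash
cat > h.py <<'E'
import numpy as np,cv2
from workcell import telemetry, imaging
from scipy.spatial.transform import Rotation as R
def rays(name,uv):
    c=imaging.camera_info(name);T=c["extrinsics"] if "extrinsics" in c else None
    if T is None:
        s=telemetry.observe();W=np.eye(4);W[:3,:3]=R.from_euler('xyz',s["tool_rot"]).as_matrix();W[:3,3]=s["position"];T=W@c["hand_eye"]
    uv=np.atleast_2d(uv).astype(float);K=c["mtx"]
    d=np.c_[(uv[:,0]-K[0,2])/K[0,0],(uv[:,1]-K[1,2])/K[1,1],np.ones(len(uv))]
    return T[:3,3],d@T[:3,:3].T
def onplane(name,uv,z):
    o,d=rays(name,uv);return o+d*((z-o[2])/d[:,2])[:,None]
def cloud(name,dep):
    v,u=np.mgrid[0:480,0:640];o,d=rays(name,np.c_[u.ravel(),v.ravel()])
    return (o+d*dep.reshape(-1,1)).reshape(480,640,3)
E
python3 - <<'E'
from h import *
p=cv2.imread("pics/top0.png");d=np.load("top0.npy");C=cloud("top",d)
hsv=cv2.cvtColor(p,cv2.COLOR_BGR2HSV)
roi=np.zeros((480,640),bool);roi[165:285,105:285]=1
H,S,V=[hsv[...,i].astype(int) for i in range(3)]
rng={'red':((H<5)|(H>172))&(S>170),'yellow':(H>22)&(H<32)&(S>190),'green':(H>50)&(H<90)&(S>100),'blue':(H>100)&(H<130)&(S>120)}
for k,m in rng.items():
    m=m&roi&(C[...,2]>0.045)
    v,u=np.nonzero(m); P=onplane("top",np.c_[u,v],0.0498)[:,:2]
    r=cv2.minAreaRect(P.astype(np.float32)*1000)
    b=cv2.boxPoints(r)
    print(k,len(u),np.round(r[0],1),np.round(r[1],1),round(r[2],1),'pix',u.mean().round(),v.mean().round())
# board
m=(roi&(S<60)&(V>120)).astype(np.uint8)
m=cv2.morphologyEx(m,cv2.MORPH_OPEN,np.ones((3,3)))
v,u=np.nonzero(m);P=onplane("top",np.c_[u,v],0.010)[:,:2]
r=cv2.minAreaRect(P.astype(np.float32)*1000);print('board',r)
# rack
z=C[...,2]
m=np.zeros((480,640),np.uint8);m[155:290,310:500]=((z>0.006)&(z<0.06))[155:290,310:500]
n,l,st,_=cv2.connectedComponentsWithStats(m);i=1+st[1:,4].argmax();v,u=np.nonzero(l==i);print(st[i])
P=C[v,u];r=cv2.minAreaRect(P[:,:2].astype(np.float32)*1000);print('rack',r)
Q=P[P[:,2]>0.03];print(len(Q),cv2.minAreaRect(Q[:,:2].astype(np.float32)*1000),np.percentile(P[:,2],[5,50,95,99]))
m2=(H<16)&(V<130)&roi*0==1
E
```

```text
red 498 [570.9 253.4] [151.5  28. ] 10.7 pix 172.0 238.0
yellow 555 [558.7 327.7] [152.8  29.7] 10.3 pix 133.0 243.0
green 467 [591.8 102.7] [150.3  27.7] 8.7 pix 249.0 226.0
blue 524 [580.6 178.7] [151.9  28.1] 10.3 pix 211.0 232.0
board ((577.4141235351562, 215.49720764160156), (168.85264587402344, 309.19207763671875), 9.432583808898926)
[  318   162   174   118 13629]
rack ((580.7971801757812, -204.77908325195312), (321.55181884765625, 172.972900390625), 76.80840301513672)
2768 ((579.986328125, -205.85768127441406), (302.51190185546875, 103.20708465576172), 76.52828216552734) [0.00904513 0.01343802 0.04756668 0.05044034]
```

Call:
{"name": "carry_out", "arguments": {
  "series": [
    [-0.05, -0.025, 0, 0, 0, -0.07, 60],
    [-0.1, -0.055, 0, 0, 0, -0.15, 60],
    [-0.16, -0.085, 0, 0, 0, -0.23, 60],
    [-0.22, -0.117, 0, 0, 0, -0.31, 60],
    [-0.28, -0.149, 0, 0, 0, -0.39, 60],
    [-0.34, -0.18, 0, 0, 0, -0.45, 60],
    [-0.39, -0.207, 0, 0, 0, -0.5, 60],
    [-0.43, -0.23, 0, 0, 0, -0.503, 60],
    [-0.445, -0.236, 0, 0, 0, -0.503, 60],
    [-0.445, -0.236, 0, 0, 0, -0.503, 60]
  ]
}}

```text
clock: 1.35
position: [0.5508, 0.2145, 0.1964]
tool_rot: [-3.141, -0.001, -2.986]
force: [-0.5, 0.3, 0.2]
grip_width: 0.0652
```

Run:
```python
from h import *
s=telemetry.observe();print(s["position"],s["tool_rot"],s["qd"].round(3),s["grip_width"],s["qpos"])
p,d=imaging.grab_frame("wrist");cv2.imwrite("pics/w1.png",p);np.save("w1.npy",d)
```

```text
[0.5507701  0.21445578 0.19640811] [-3.14141753e+00 -6.18008432e-04 -2.98616991e+00] [-0.04  -0.012 -0.026  0.016 -0.004 -0.002 -0.017] 0.06519021040454873 [-0.43808424  0.46797818 -0.04711801  1.69178719  0.02549547  0.98306591
  1.23192426]
```

View pics/w1.png

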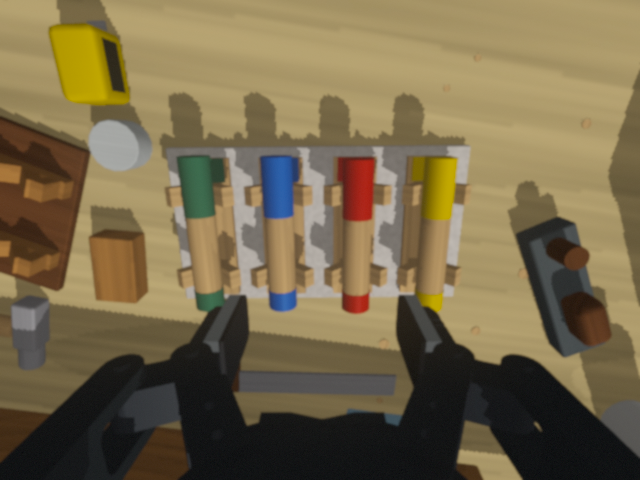

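```bash
cat >> h.py <<'E'
def pegs(name,p,z=0.0498,roi=None):
    hsv=cv2.cvtColor(p,cv2.COLOR_BGR2HSV);H,S,V=[hsv[...,i].astype(int) for i in range(3)]
    rng={'red':((H<5)|(H>172))&(S>170),'yellow':(H>22)&(H<32)&(S>190),'green':(H>50)&(H<90)&(S>100),'blue':(H>100)&(H<130)&(S>120)}
    out={}
    for k,m in rng.items():
        m=m.copy()
        if roi: 
            a=np.zeros_like(m);a[roi[0]:roi[1],roi[2]:roi[3]]=1;m&=a
        m=cv2.morphologyEx(m.astype(np.uint8),cv2.MORPH_OPEN,np.ones((3,3)))
        n,l,st,ce=cv2.connectedComponentsWithStats(m)
        v,u=np.nonzero(m)
        if len(u)<20: continue
        big=1+np.argsort(-st[1:,4])[:2]
        cs=[]
        for i in big:
            v,u=np.nonzero(l==i);P=onplane(name,np.c_[u,v],z)[:,:2]*1000
            cs.append(cv2.minAreaRect(P.astype(np.float32)))
        out[k]=cs
        print(k,[(st[i,4],np.round(c[0],1),np.round(c[1],1),round(c[2],1)) for i,c in zip(big,cs)])
        if len(cs)==2:
            a=np.array(cs[0][0]);b=np.array(cs[1][0]);e=(b-a)/np.linalg.norm(b-a)
            e*=np.sign(e[0]);print('   dir deg',np.degrees(np.arctan2(e[1],e[0])).round(2), 'len',np.linalg.norm(b-a).round(1))
    return out
E
python3 - <<'E'
from h import *
p=cv2.imread("pics/w1.png");pegs("wrist",p,roi=(140,330,160,480))
C=cloud("wrist",np.load("w1.npy"))
for u,v in [(205,250),(281,240),(356,240),(436,240)]:print(C[v,u].round(4))
E
```

```text
red [(np.int32(1817), array([522.9, 242.8]), array([58.5, 31.5]), 11.6), (np.int32(322), array([640.4, 265.8]), array([17.5, 23.2]), 9.1)]
   dir deg 11.11 len 119.7
yellow [(np.int32(2167), array([511. , 314.6]), array([60.2, 39.9]), 12.2), (np.int32(328), array([626.5, 340. ]), array([20.2, 28.1]), 3.4)]
   dir deg 12.43 len 118.2
green [(np.int32(1028), array([544. ,  98.3]), array([53.5, 19. ]), 9.7), (np.int32(177), array([662.3, 117.4]), array([16.1, 15.9]), 11.7)]
   dir deg 9.21 len 119.8
blue [(np.int32(1875), array([532.2, 173. ]), array([57.2, 32.4]), 9.1), (np.int32(379), array([650.2, 190.3]), array([19.8, 26. ]), 15.1)]
   dir deg 8.35 len 119.2
[0.6006 0.1109 0.0624]
[0.5784 0.1813 0.0648]
[0.5673 0.2505 0.0651]
[0.5557 0.3246 0.0645]
```

```bash
cat > go.py <<'E'
import sys
from h import *
s=telemetry.observe();M=R.from_euler('xyz',s["tool_rot"])
print("pos",s["position"].round(4),"rot",s["tool_rot"].round(4),"w",round(s["grip_width"],4),"F",s["force"].round(1),"t",s["clock"])
for a in sys.argv[1:]:
    x,y,z,yaw=map(float,a.split(','))
    d=M.inv().apply(np.array([x,y,z])/1000-s["position"])
    r=(M.inv()*R.from_euler('xyz',[np.pi,0,np.radians(yaw)])).as_rotvec()
    print(a,"shift",d.round(4),"turn",r.round(3))
E
python3 go.py 591.5,103.7,120,189.1 591.5,103.7,31,189.1
```

```text
pos [0.55   0.2157 0.1965] rot [ 3.1413e+00 -8.0000e-04 -2.9843e+00] w 0.0655 F [-1.   1.3 -0.3] t 1.4
591.5,103.7,120,189.1 shift [-0.0235 -0.1172  0.0764] turn [ 0.    -0.001 -0.002]
591.5,103.7,31,189.1 shift [-0.0236 -0.1172  0.1654] turn [ 0.    -0.001 -0.002]
```

Call:
{"name": "carry_out", "arguments": {
  "series": [
    [-0.01, -0.05, 0.03, 0, 0, 0, 60],
    [-0.02, -0.1, 0.05, 0, 0, 0, 60],
    [-0.0235, -0.117, 0.06, 0, 0, 0, 60],
    [-0.0235, -0.117, 0.08, 0, 0, 0, 60],
    [-0.0235, -0.117, 0.11, 0, 0, 0, 60],
    [-0.0235, -0.117, 0.14, 0, 0, 0, 60],
    [-0.0235, -0.117, 0.16, 0, 0, 0, 60],
    [-0.0235, -0.117, 0.165, 0, 0, 0, 60],
    [-0.0235, -0.117, 0.165, 0, 0, 0, 60],
    [-0.0235, -0.117, 0.165, 0, 0, 0, 60]
  ]
}}

```text
clock: 2.65
position: [0.5925, 0.1038, 0.0328]
tool_rot: [3.141, 0.001, -2.984]
force: [-0.4, 0.3, 0.6]
grip_width: 0.0653
```

Call:
{"name": "carry_out", "arguments": {
  "series": [
    [0, 0, 0, 0, 0, 0, 200],
    [0, 0, 0, 0, 0, 0, 200],
    [0, 0, 0, 0, 0, 0, 200],
    [0, 0, 0, 0, 0, 0, 200],
    [0, 0, 0, 0, 0, 0, 200]
  ],
  "force": 40
}}

```text
clock: 3.28
position: [0.592, 0.1032, 0.0318]
tool_rot: [3.142, -0.0, -2.984]
force: [-0.4, 0.6, -0.7]
grip_width: 0.0186
```

```bash
python3 go.py 606.3,-95.8,26,166.7
python3 - <<'E'
from h import *
p,d=imaging.grab_frame("wrist");cv2.imwrite("pics/w2.png",p)
E
```

```text
pos [0.592  0.1032 0.0318] rot [ 3.1416 -0.     -2.9844] w 0.0186 F [-0.4  0.6 -0.7] t 3.275
606.3,-95.8,26,166.7 shift [ 0.0171 -0.1988  0.0058] turn [ 0.    -0.     0.389]
```

View pics/w2.png

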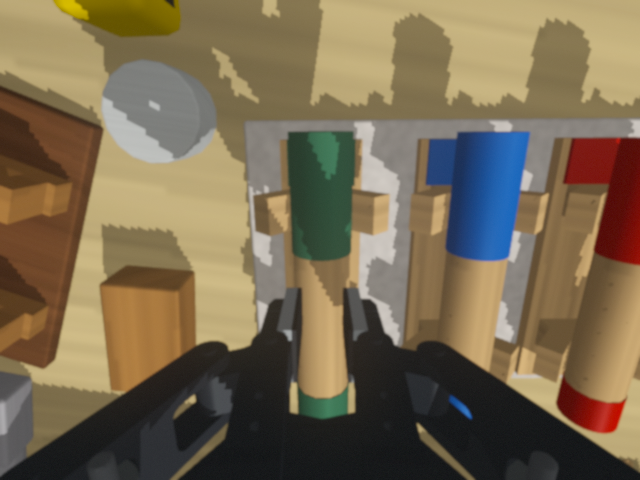

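Call:
{"name": "carry_out", "arguments": {
  "series": [
    [0, 0, 0, 0, 0, 0, 200],
    [0, 0, 0, 0, 0, 0, 200]
  ]
}}

```text
clock: 3.58
position: [0.592, 0.1032, 0.0318]
tool_rot: [-3.142, -0.0, -2.984]
force: [-0.5, -0.3, -0.1]
grip_width: 0.0182
```

Run:
```python
from h import *
p,d=imaging.grab_frame("wrist");C=cloud("wrist",d);np.save("w3.npy",d)
for v in [150,200,230,270,300,340,360]:print(v,np.nonzero(C[v,270:380,2]>0.05)[0][[0,-1]]+270,(C[v,310:340:5,:]*1000).round(1)[:,[1,2]].tolist())
```

```text
150 [289 353] [[87.5, 64.0], [89.6, 65.9], [91.6, 64.8], [93.6, 64.0], [95.6, 64.3], [97.6, 63.7]]
200 [270 379] [[90.6, 63.3], [92.7, 64.7], [94.7, 65.3], [96.8, 65.6], [99.0, 64.2], [101.1, 62.8]]
230 [270 379] [[92.5, 64.5], [94.7, 64.2], [96.8, 64.9], [99.0, 63.6], [101.2, 63.7], [103.3, 64.2]]
270 [295 372] [[95.3, 64.3], [97.5, 64.4], [99.8, 63.0], [102.0, 64.5], [104.2, 65.0], [106.6, 63.1]]
300 [273 372] [[97.6, 62.8], [99.8, 64.6], [102.1, 64.1], [104.4, 64.6], [106.8, 63.0], [109.2, 62.8]]
340 [270 379] [[100.8, 62.4], [103.1, 64.2], [105.5, 64.1], [107.9, 64.1], [110.3, 64.2], [112.8, 63.4]]
360 [270 379] [[102.5, 62.1], [104.8, 63.8], [107.3, 64.1], [109.7, 64.1], [112.0, 65.0], [114.7, 63.6]]
```

Call:
{"name": "carry_out", "arguments": {
  "series": [
    [0, 0, -0.005, 0, 0, 0, 200],
    [0, 0, -0.02, 0, 0, 0, 200],
    [0, 0, -0.04, 0, 0, 0, 200],
    [0, 0, -0.06, 0, 0, 0, 200],
    [0, 0, -0.06, 0, 0, 0, 200]
  ]
}}

```text
clock: 4.25
position: [0.5931, 0.1034, 0.0941]
tool_rot: [3.141, 0.003, -2.985]
force: [0.5, 0.3, -0.4]
grip_width: 0.0188
```

Run:
```python
from h import *
s=telemetry.observe();print(s["grip_width"],s["position"],s["force"])
p,d=imaging.grab_frame("wrist");cv2.imwrite("pics/w4.png",p)
p,d=imaging.grab_frame("side");cv2.imwrite("pics/s4.png",cv2.resize(p[120:260,180:420],None,fx=3,fy=3))
```

```text
0.01877289503993952 [0.59314996 0.10342673 0.09410085] [ 0.47407771  0.27206404 -0.37319494]
```

View pics/w4.png

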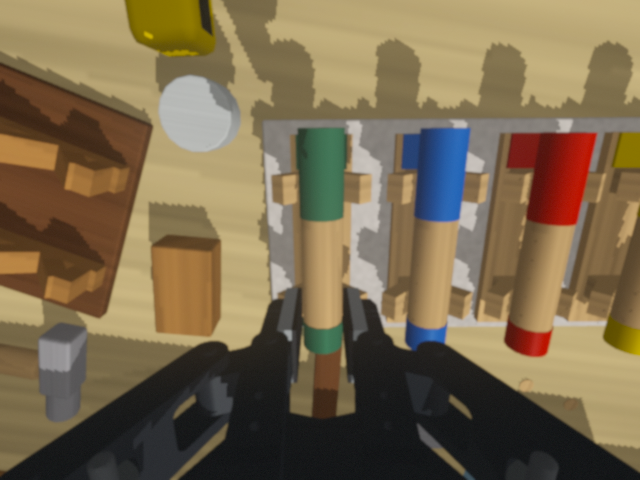

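View pics/s4.png

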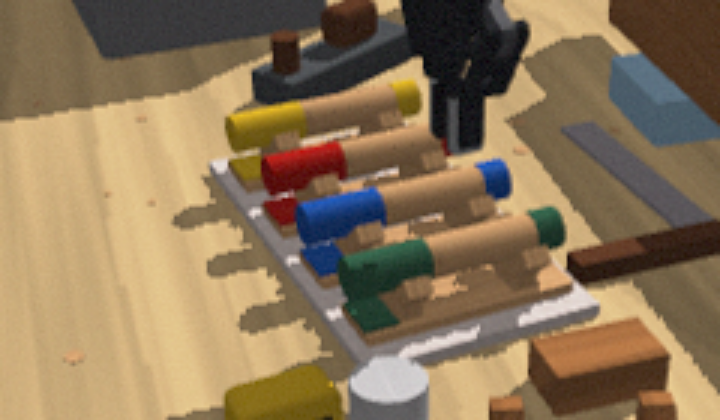

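Run:
```python
from h import *
c=imaging.camera_info("side");T=np.linalg.inv(c["extrinsics"]);K=c["mtx"]
for X in [[.593,.103,.094],[.593,.103,.2],[.593,.103,.05],[.592,.103,.0498]]:
    q=K@(T[:3,:3]@X+T[:3,3]);print(X,q[:2]/q[2], 'crop',(q[0]/q[2]-180)*3,(q[1]/q[2]-120)*3)
d=imaging.grab_frame("side")
cv2.imwrite("pics/s5.png",d[0]);C=cloud("side",d[1])
for u,v in [(335,165),(332,150),(340,140)]:print(C[v,u])
p,_=imaging.grab_frame("top");cv2.imwrite("pics/t5.png",p)
c=imaging.camera_info("wrist");T=np.linalg.inv(c["hand_eye"]);K=c["mtx"]
for X in [[0,0,0],[0,0.01,0],[0,0.009,-0.019],[0,-0.009,-0.019],[0,-.009,-.05]]:
    q=K@(T[:3,:3]@X+T[:3,3]);print(X,q[:2]/q[2])
```

```text
[0.593, 0.103, 0.094] [331.39399608 183.29732074] crop 454.1819882401948 189.8919622220826
[0.593, 0.103, 0.2] [332.05708874 129.82935459] crop 456.1712662318912 29.48806378222372
[0.593, 0.103, 0.05] [331.14496047 203.3781153 ] crop 453.4348814105747 250.1343459021778
[0.592, 0.103, 0.0498] [330.65134695 203.54247256] crop 451.95404085050444 250.6274176689011
[0.59125155 0.07774214 0.14418222]
[0.58573505 0.0791204  0.17313341]
[0.58887118 0.04625616 0.20486088]
[0, 0, 0] [322.01913174 274.88401452]
[0, 0.01, 0] [340.01808808 274.90323274]
[0, 0.009, -0.019] [339.84713145 290.25217466]
[0, -0.009, -0.019] [304.11203006 290.21268988]
[0, -0.009, -0.05] [300.41391319 323.41249803]
```

View pics/s5.png

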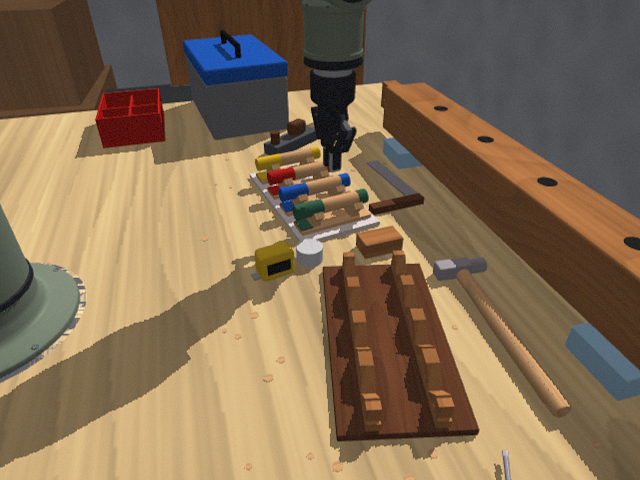

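View pics/t5.png

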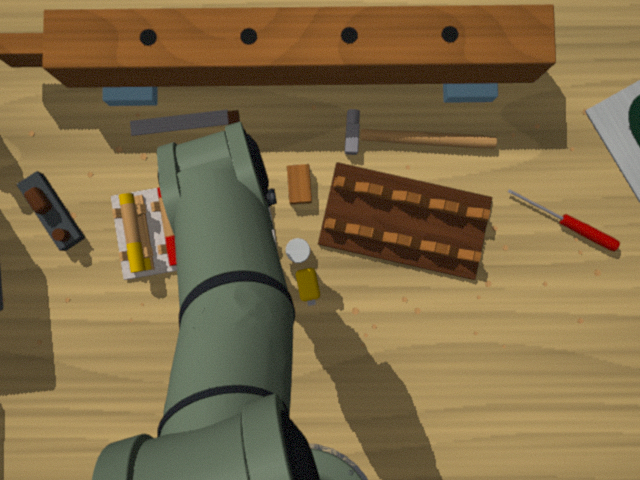

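Run:
```python
from h import *
p,d=imaging.grab_frame("wrist");cv2.imwrite("pics/w6.png",cv2.resize(p[260:420,220:430],None,fx=3.6,fy=3.6))
c=imaging.camera_info("wrist");K=c["mtx"];T=c["hand_eye"]
v,u=np.mgrid[0:480,0:640];P=np.stack([(u-K[0,2])/K[0,0]*d,(v-K[1,2])/K[1,1]*d,d],-1)@T[:3,:3].T+T[:3,3]
np.set_printoptions(suppress=True)
for vv in [285,290,295,300,310,320,330,340,360]:
    print(vv,[(uu,(P[vv,uu]*1000).round(0).tolist()) for uu in (275,285,292,297,347,353,360,370)])
```

```text
285 [(275, [-44.0, -38.0, 79.0]), (285, [-44.0, -30.0, 80.0]), (292, [-44.0, -24.0, 80.0]), (297, [-40.0, -20.0, 72.0]), (347, [-41.0, 20.0, 73.0]), (353, [-45.0, 25.0, 81.0]), (360, [-45.0, 31.0, 81.0]), (370, [-45.0, 39.0, 81.0])]
290 [(275, [-49.0, -38.0, 80.0]), (285, [-49.0, -30.0, 80.0]), (292, [12.0, -13.0, -43.0]), (297, [11.0, -11.0, -41.0]), (347, [12.0, 11.0, -43.0]), (353, [11.0, 13.0, -41.0]), (360, [-49.0, 31.0, 80.0]), (370, [-49.0, 39.0, 81.0])]
295 [(275, [-54.0, -39.0, 81.0]), (285, [11.0, -15.0, -46.0]), (292, [11.0, -13.0, -46.0]), (297, [11.0, -10.0, -46.0]), (347, [11.0, 11.0, -46.0]), (353, [12.0, 13.0, -47.0]), (360, [12.0, 16.0, -47.0]), (370, [-54.0, 40.0, 82.0])]
300 [(275, [7.0, -20.0, -43.0]), (285, [12.0, -15.0, -51.0]), (292, [11.0, -12.0, -51.0]), (297, [12.0, -10.0, -52.0]), (347, [12.0, 10.0, -51.0]), (353, [12.0, 13.0, -51.0]), (360, [11.0, 15.0, -51.0]), (370, [7.0, 21.0, -42.0])]
310 [(275, [8.0, -19.0, -53.0]), (285, [11.0, -14.0, -59.0]), (292, [12.0, -11.0, -59.0]), (297, [12.0, -10.0, -60.0]), (347, [12.0, 10.0, -60.0]), (353, [12.0, 12.0, -59
[... 275 characters left out ...]
9.0, -59.0])]
330 [(275, [12.0, -16.0, -74.0]), (285, [11.0, -13.0, -72.0]), (292, [11.0, -10.0, -72.0]), (297, [9.0, -9.0, -68.0]), (347, [6.0, 9.0, -64.0]), (353, [12.0, 11.0, -73.0]), (360, [11.0, 13.0, -72.0]), (370, [13.0, 16.0, -76.0])]
340 [(275, [13.0, -15.0, -81.0]), (285, [13.0, -12.0, -81.0]), (292, [8.0, -10.0, -73.0]), (297, [5.0, -9.0, -69.0]), (347, [3.0, 9.0, -66.0]), (353, [7.0, 11.0, -72.0]), (360, [12.0, 12.0, -80.0]), (370, [13.0, 16.0, -81.0])]
360 [(275, [13.0, -14.0, -91.0]), (285, [12.0, -11.0, -90.0]), (292, [-0.0, -11.0, -73.0]), (297, [-2.0, -9.0, -71.0]), (347, [-4.0, 9.0, -68.0]), (353, [-0.0, 11.0, -74.0]), (360, [12.0, 11.0, -90.0]), (370, [12.0, 14.0, -90.0])]
```

View pics/w6.png

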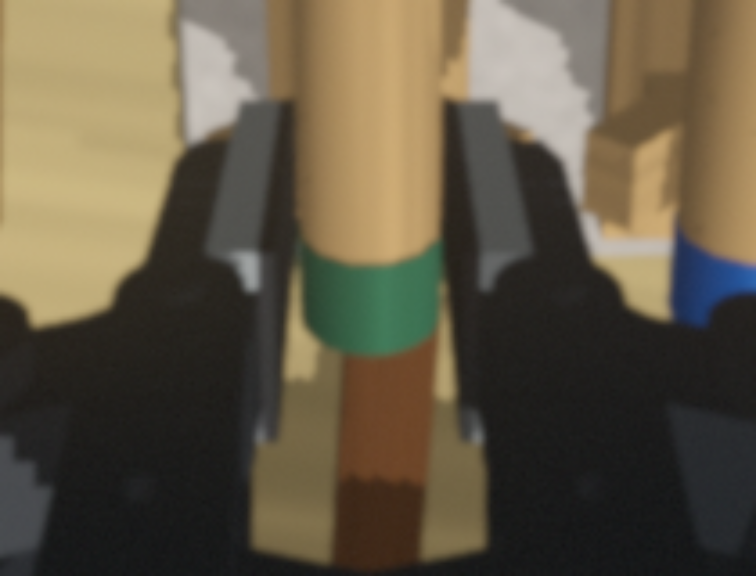

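```bash
python3 - <<'E'
from h import *
d=np.load("w1.npy")
c=imaging.camera_info("wrist");K=c["mtx"];T=c["hand_eye"]
v,u=np.mgrid[0:480,0:640];P=np.stack([(u-K[0,2])/K[0,0]*d,(v-K[1,2])/K[1,1]*d,d],-1)@T[:3,:3].T+T[:3,3]
for vv in [290,295,298,302,310]:
    print(vv,[(uu,(P[vv,uu]*1000).round(0).tolist()) for uu in (230,236,243,246,400,404,410)])
E
python3 go.py 591.5,103.7,60,189.1 591.5,103.7,-12,189.1
```

```text
290 [(230, [-98.0, -104.0, 179.0]), (236, [-97.0, -97.0, 177.0]), (243, [-101.0, -91.0, 185.0]), (246, [-101.0, -88.0, 186.0]), (400, [-97.0, 88.0, 177.0]), (404, [-97.0, 92.0, 178.0]), (410, [-97.0, 99.0, 178.0])]
295 [(230, [12.0, -38.0, -47.0]), (236, [11.0, -36.0, -47.0]), (243, [11.0, -33.0, -46.0]), (246, [11.0, -32.0, -45.0]), (400, [11.0, 33.0, -45.0]), (404, [12.0, 34.0, -48.0]), (410, [12.0, 37.0, -47.0])]
298 [(230, [11.0, -38.0, -48.0]), (236, [12.0, -35.0, -50.0]), (243, [11.0, -32.0, -49.0]), (246, [9.0, -33.0, -44.0]), (400, [10.0, 33.0, -46.0]), (404, [11.0, 34.0, -49.0]), (410, [12.0, 36.0, -49.0])]
302 [(230, [11.0, -37.0, -53.0]), (236, [12.0, -34.0, -54.0]), (243, [10.0, -32.0, -50.0]), (246, [8.0, -32.0, -45.0]), (400, [8.0, 33.0, -47.0]), (404, [12.0, 33.0, -53.0]), (410, [11.0, 36.0, -52.0])]
310 [(230, [12.0, -35.0, -59.0]), (236, [11.0, -33.0, -59.0]), (243, [6.0, -33.0, -50.0]), (246, [4.0, -32.0, -46.0]), (400, [4.0, 33.0, -46.0]), (404, [9.0, 33.0, -55.0]), (410, [12.0, 34.0, -59.0])]
pos [0.5917 0.1032 0.0913] rot [-3.1415e+00 -9.0000e-04 -2.9844e+00] w 0.0185 F [ 0.  -0.8  0.3] t 4.5
591.5,103.7,60,189.1 shift [0.0001 0.0006 0.0313] turn [-0.    -0.001 -0.002]
591.5,103.7,-12,189.1 shift [0.     0.0006 0.1033] turn [-0.    -0.001 -0.002]
```

Call:
{"name": "carry_out", "arguments": {
  "series": [
    [0, 0, 0.01, 0, 0, 0, 60],
    [0, 0, 0.02, 0, 0, 0, 60],
    [0, 0, 0.025, 0, 0, 0, 60],
    [0, 0, 0.03, 0, 0, 0, 60],
    [0, 0, 0.05, 0, 0, 0, 60],
    [0, 0, 0.07, 0, 0, 0, 60],
    [0, 0, 0.09, 0, 0, 0, 60],
    [0, 0, 0.1, 0, 0, 0, 60],
    [0, 0, 0.105, 0, 0, 0, 60],
    [0, 0, 0.105, 0, 0, 0, 60]
  ]
}}

```text
clock: 5.75
position: [0.5921, 0.1032, -0.0132]
tool_rot: [-3.142, -0.0, -2.984]
force: [0.3, 0.2, 0.6]
grip_width: 0.0658
```

Call:
{"name": "carry_out", "arguments": {
  "series": [
    [0, 0, 0, 0, 0, 0, 230],
    [0, 0, 0, 0, 0, 0, 230],
    [0, 0, 0, 0, 0, 0, 230],
    [0, 0, 0, 0, 0, 0, 230],
    [0, 0, 0, 0, 0, 0, 230]
  ],
  "force": 40
}}

```text
clock: 6.38
position: [0.5924, 0.103, -0.0127]
tool_rot: [-3.141, 0.001, -2.984]
force: [-0.5, -1.1, 5.1]
grip_width: 0.0272
```

Call:
{"name": "carry_out", "arguments": {
  "series": [
    [0, 0, -0.005, 0, 0, 0, 230],
    [0, 0, -0.02, 0, 0, 0, 230],
    [0, 0, -0.045, 0, 0, 0, 230],
    [0, 0, -0.07, 0, 0, 0, 230],
    [0, 0, -0.09, 0, 0, 0, 230],
    [0, 0, -0.1, 0, 0, 0, 230],
    [0, 0, -0.1, 0, 0, 0, 230]
  ]
}}

```text
clock: 7.25
position: [0.5923, 0.1033, 0.0875]
tool_rot: [3.141, 0.001, -2.984]
force: [0.3, 0.5, -1.7]
grip_width: 0.0269
```

```bash
python3 - <<'E'
from h import *
p,d=imaging.grab_frame("wrist");cv2.imwrite("pics/w7.png",p);np.save("w7.npy",d)
E
python3 go.py 606.3,-95.8,90,166.7
```

```text
pos [0.5919 0.1032 0.0868] rot [ 3.1416  0.     -2.9844] w 0.027 F [ 0.1 -0.2 -1.6] t 7.3
606.3,-95.8,90,166.7 shift [ 0.017  -0.1988 -0.0032] turn [0.    0.    0.389]
```

View pics/w7.png

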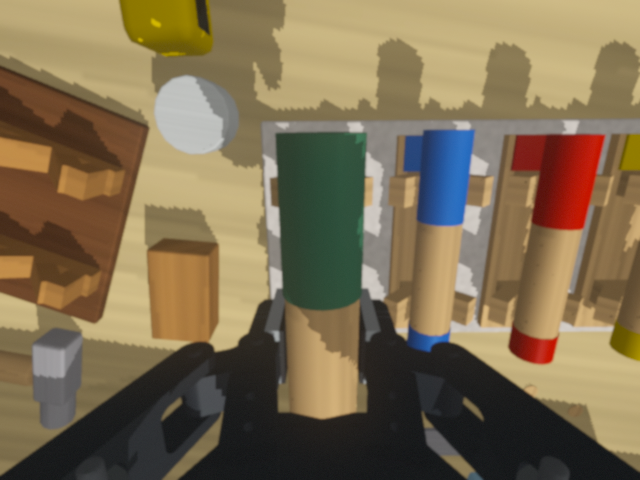

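Call:
{"name": "carry_out", "arguments": {
  "series": [
    [0.001, -0.015, 0, 0, 0, 0.03, 230],
    [0.004, -0.04, 0, 0, 0, 0.09, 230],
    [0.007, -0.075, 0, 0, 0, 0.16, 230],
    [0.01, -0.11, 0, 0, 0, 0.23, 230],
    [0.013, -0.145, 0, 0, 0, 0.3, 230],
    [0.015, -0.175, 0, 0, 0, 0.35, 230],
    [0.017, -0.193, 0, 0, 0, 0.38, 230],
    [0.017, -0.199, 0, 0, 0, 0.389, 230],
    [0.017, -0.199, 0, 0, 0, 0.389, 230]
  ]
}}

```text
clock: 8.43
position: [0.6063, -0.0956, 0.0867]
tool_rot: [3.141, -0.0, 2.91]
force: [0.1, 0.4, -1.6]
grip_width: 0.027
```

```bash
python3 go.py 606.3,-95.8,-16,166.7
python3 - <<'E'
from h import *
p,d=imaging.grab_frame("wrist");cv2.imwrite("pics/w8.png",p);np.save("w8.npy",d)
C=cloud("wrist",d);np.save("C8.npy",C)
E
```

```text
pos [ 0.6063 -0.0956  0.0867] rot [ 3.1413e+00 -3.0000e-04  2.9100e+00] w 0.027 F [ 0.1  0.4 -1.6] t 8.425
606.3,-95.8,-16,166.7 shift [-0.     -0.0002  0.1027] turn [ 0.    -0.     0.001]
```

View pics/w8.png

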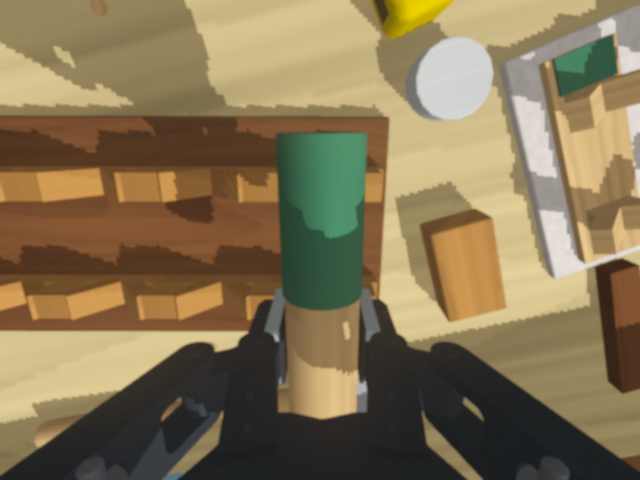

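Run:
```python
from h import *
C=np.load("C8.npy")
P=onplane("wrist",[(388,118),(381,270),(100,117)],0.012)*1000;print(P.round(1))
a=np.radians(-13.3);ex=np.array([np.cos(a),np.sin(a)]);ey=np.array([-ex[1],ex[0]]);c=np.array([580.4,-205.3])
print([( ((p[:2]-c)@ex).round(1),((p[:2]-c)@ey).round(1)) for p in P])
M=C[...,2];m=(M>0.008)&(M<0.055);m[:, 400:]=0;m[330:]=0;m[:,:5]=0
v,u=np.nonzero(m);Q=C[v,u][:,:2]*1000-c
for n,h in [('base',(M>0.008)&(M<0.02)),('rims',(M>0.044)&(M<0.055))]:
    h=h&m;Q=C[h][:,:2]*1000-c;X=Q@ex;Y=Q@ey;print(n,np.percentile(X,[1,50,99]).round(1),np.percentile(Y,[1,99]).round(1))
h=(M>0.044)&(M<0.055)&m
Q=C[h][:,:2]*1000-c;X=Q@ex;Y=Q@ey
print(np.histogram(Y,bins=np.arange(-160,170,10)))
```

```text
[[ 535.   -32.    12. ]
 [ 645.1  -56.8   12. ]
 [ 489.3 -224.2   12. ]]
[(np.float64(-84.1), np.float64(158.2)), (np.float64(28.8), np.float64(159.4)), (np.float64(-84.3), np.float64(-39.3))]
base [-85.3 -14.1  80.5] [-132.6  157.6]
rims [-139.4  -37.3   49.5] [-88.1 152.2]
(array([  0,   0,   0,   0,   0,   0,  23, 637, 851, 845, 602,   0,   0,
         1, 633, 845, 841, 888,  16,   0,   0, 299, 784, 559, 253,   0,
         0,   0,   0,   1, 499, 160]), array([-160, -150, -140, -130, -120, -110, -100,  -90,  -80,  -70,  -60,
        -50,  -40,  -30,  -20,  -10,    0,   10,   20,   30,   40,   50,
         60,   70,   80,   90,  100,  110,  120,  130,  140,  150,  160]))
```

Call:
{"name": "carry_out", "arguments": {
  "series": [
    [0, 0, 0.02, 0, 0, 0, 230],
    [0, 0, 0.045, 0, 0, 0, 230],
    [0, 0, 0.07, 0, 0, 0, 230],
    [0, 0, 0.085, 0, 0, 0, 230],
    [0, 0, 0.095, 0, 0, 0, 230],
    [0, 0, 0.101, 0, 0, 0, 230],
    [0, 0, 0.103, 0, 0, 0, 230],
    [0, 0, 0.103, 0, 0, 0, 230]
  ]
}}

```text
clock: 9.48
position: [0.6066, -0.096, -0.0159]
tool_rot: [3.142, 0.0, 2.91]
force: [0.5, -0.3, -1.1]
grip_width: 0.027
```

Call:
{"name": "carry_out", "arguments": {
  "series": [
    [0, 0, 0, 0, 0, 0, 140],
    [0, 0, 0, 0, 0, 0, 110],
    [0, 0, 0, 0, 0, 0, 60],
    [0, 0, 0, 0, 0, 0, 60],
    [0, 0, -0.01, 0, 0, 0, 60],
    [0, 0, -0.03, 0, 0, 0, 60],
    [0, 0, -0.06, 0, 0, 0, 60],
    [0, 0, -0.09, 0, 0, 0, 60],
    [0, 0, -0.103, 0, 0, 0, 60]
  ]
}}

```text
clock: 10.6
position: [0.6074, -0.0961, 0.0897]
tool_rot: [3.141, 0.003, 2.91]
force: [-0.6, 0.5, 0.8]
grip_width: 0.0652
```

```bash
python3 go.py 580,179.5,87,189.1;  python3 - <<'E'
from h import *
p,d=imaging.grab_frame("wrist");cv2.imwrite("pics/w9.png",p)
E
```

```text
pos [ 0.6074 -0.0961  0.0897] rot [3.1411 0.0032 2.9096] w 0.0652 F [-0.6  0.5  0.8] t 10.6
580,179.5,87,189.1 shift [0.09   0.262  0.0026] turn [-0.     0.003 -0.391]
```

View pics/w9.png

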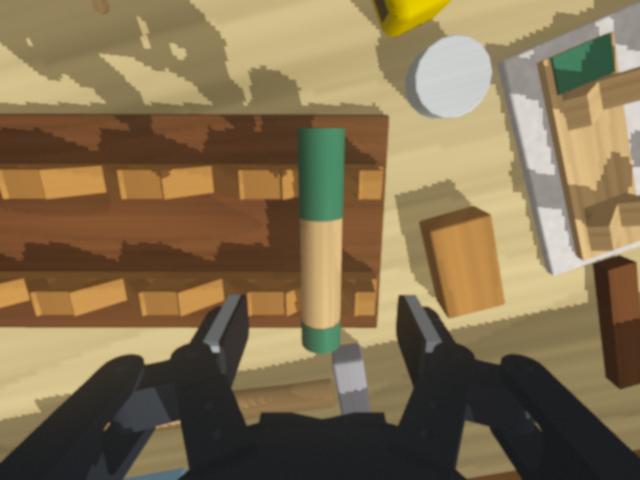

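Call:
{"name": "carry_out", "arguments": {
  "series": [
    [0.012, 0.035, 0, 0, 0, -0.05, 60],
    [0.03, 0.085, 0, 0, 0, -0.13, 60],
    [0.05, 0.14, 0, 0, 0, -0.22, 60],
    [0.068, 0.195, 0, 0, 0, -0.3, 60],
    [0.083, 0.24, 0, 0, 0, -0.36, 60],
    [0.09, 0.262, 0, 0, 0, -0.391, 60],
    [0.09, 0.262, 0, 0, 0, -0.391, 60],
    [0.09, 0.262, 0, 0, 0, -0.391, 60]
  ]
}}

```text
clock: 11.65
position: [0.5791, 0.178, 0.0866]
tool_rot: [-3.141, -0.0, -2.984]
force: [0.9, 0.1, 0.7]
grip_width: 0.065
```

```bash
python3 go.py 580,179.5,-13,189.1
```

```text
pos [0.5791 0.178  0.0866] rot [-3.1406e+00 -5.0000e-04 -2.9844e+00] w 0.065 F [0.9 0.1 0.7] t 11.65
580,179.5,-13,189.1 shift [-0.0011  0.0014  0.0996] turn [-0.001 -0.    -0.002]
```

Call:
{"name": "carry_out", "arguments": {
  "series": [
    [-0.001, 0.001, 0.02, 0, 0, 0, 60],
    [-0.001, 0.001, 0.045, 0, 0, 0, 60],
    [-0.001, 0.001, 0.07, 0, 0, 0, 60],
    [-0.001, 0.001, 0.09, 0, 0, 0, 60],
    [-0.001, 0.001, 0.1, 0, 0, 0, 60],
    [-0.001, 0.001, 0.1, 0, 0, 0, 60],
    [-0.001, 0.001, 0.1, 0, 0, 0, 140]
  ]
}}

```text
clock: 12.52
position: [0.5803, 0.1809, -0.0125]
tool_rot: [3.141, 0.001, -2.983]
force: [-0.4, -0.7, 1.0]
grip_width: 0.0481
```

Call:
{"name": "carry_out", "arguments": {
  "series": [
    [0, 0, 0, 0, 0, 0, 230],
    [0, 0, 0, 0, 0, 0, 230],
    [0, 0, 0, 0, 0, 0, 230],
    [0, 0, 0, 0, 0, 0, 230],
    [0, 0, -0.005, 0, 0, 0, 230],
    [0, 0, -0.02, 0, 0, 0, 230],
    [0, 0, -0.05, 0, 0, 0, 230],
    [0, 0, -0.08, 0, 0, 0, 230],
    [0, 0, -0.1, 0, 0, 0, 230],
    [0, 0, -0.1, 0, 0, 0, 230]
  ]
}}

```text
clock: 13.78
position: [0.5808, 0.1816, 0.0892]
tool_rot: [3.141, 0.003, -2.982]
force: [-0.5, -0.1, -0.4]
grip_width: 0.027
```

```bash
python3 go.py 589,-168.8,87,166.7
```

```text
pos [0.5808 0.1816 0.0892] rot [ 3.1406  0.0034 -2.9821] w 0.027 F [-0.5 -0.1 -0.4] t 13.775
589,-168.8,87,166.7 shift [ 0.0476 -0.3472  0.0017] turn [0.002 0.003 0.392]
```

Call:
{"name": "carry_out", "arguments": {
  "series": [
    [0.003, -0.02, 0, 0, 0, 0.02, 230],
    [0.008, -0.06, 0, 0, 0, 0.07, 230],
    [0.015, -0.11, 0, 0, 0, 0.13, 230],
    [0.022, -0.165, 0, 0, 0, 0.19, 230],
    [0.03, -0.22, 0, 0, 0, 0.25, 230],
    [0.037, -0.27, 0, 0, 0, 0.31, 230],
    [0.042, -0.31, 0, 0, 0, 0.36, 230],
    [0.046, -0.337, 0, 0, 0, 0.385, 230],
    [0.048, -0.347, 0, 0, 0, 0.391, 230],
    [0.048, -0.347, 0, 0, 0, 0.391, 230]
  ]
}}

```text
clock: 15.02
position: [0.5869, -0.1697, 0.0864]
tool_rot: [3.142, -0.001, 2.909]
force: [0.7, 0.5, -0.1]
grip_width: 0.0271
```

```bash
python3 go.py 589,-168.8,-16,166.7;  python3 - <<'E'
from h import *
p,d=imaging.grab_frame("wrist");cv2.imwrite("pics/w10.png",p)
E
```

```text
pos [ 0.5869 -0.1697  0.0864] rot [ 3.1416e+00 -8.0000e-04  2.9091e+00] w 0.0271 F [ 0.7  0.5 -0.1] t 15.025
589,-168.8,-16,166.7 shift [-0.002   0.0013  0.1024] turn [ 0.    -0.001 -0.   ]
```

View pics/w10.png

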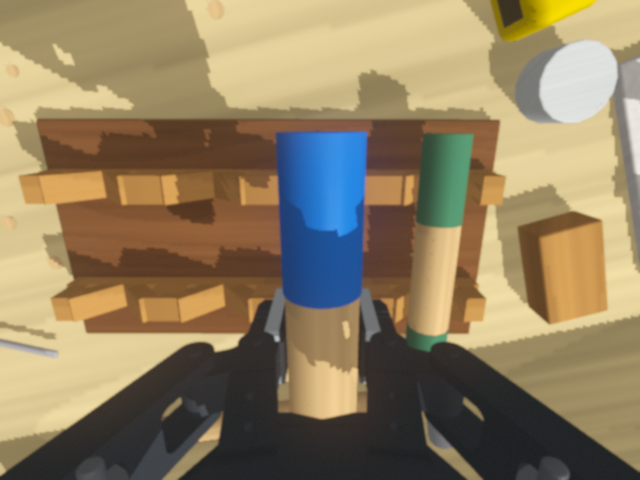

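Blue is held square over the second notch from the left, green lies home beside it (u≈440). Lowering.

Call:
{"name": "carry_out", "arguments": {
  "series": [
    [-0.001, 0.001, 0.02, 0, 0, 0, 230],
    [-0.001, 0.001, 0.045, 0, 0, 0, 230],
    [-0.001, 0.001, 0.07, 0, 0, 0, 230],
    [-0.001, 0.001, 0.085, 0, 0, 0, 230],
    [-0.001, 0.001, 0.095, 0, 0, 0, 230],
    [-0.001, 0.001, 0.101, 0, 0, 0, 230],
    [-0.001, 0.001, 0.103, 0, 0, 0, 230],
    [-0.001, 0.001, 0.103, 0, 0, 0, 230]
  ]
}}

```text
clock: 16.08
position: [0.5889, -0.1689, -0.0157]
tool_rot: [-3.141, 0.001, 2.909]
force: [-0.6, -1.3, -0.4]
grip_width: 0.0267
```

Call:
{"name": "carry_out", "arguments": {
  "series": [
    [0, 0, 0, 0, 0, 0, 140],
    [0, 0, 0, 0, 0, 0, 110],
    [0, 0, 0, 0, 0, 0, 60],
    [0, 0, 0, 0, 0, 0, 60],
    [0, 0, -0.01, 0, 0, 0, 60],
    [0, 0, -0.03, 0, 0, 0, 60],
    [0, 0, -0.06, 0, 0, 0, 60],
    [0, 0, -0.09, 0, 0, 0, 60],
    [0, 0, -0.103, 0, 0, 0, 60],
    [0, 0, -0.103, 0, 0, 0, 60]
  ]
}}

```text
clock: 17.32
position: [0.5891, -0.1687, 0.0879]
tool_rot: [3.142, 0.002, 2.91]
force: [-0.1, -0.2, -0.5]
grip_width: 0.0652
```

```bash
python3 go.py 570,253,87,189.1;  python3 - <<'E'
from h import *
p,d=imaging.grab_frame("wrist");cv2.imwrite("pics/w11.png",p)
E
```

```text
pos [ 0.5891 -0.1687  0.0879] rot [3.1415e+00 1.8000e-03 2.9097e+00] w 0.0652 F [-0.1 -0.2 -0.5] t 17.325
570,253,87,189.1 shift [0.1155 0.4061 0.0007] turn [-0.     0.002 -0.391]
```

View pics/w11.png

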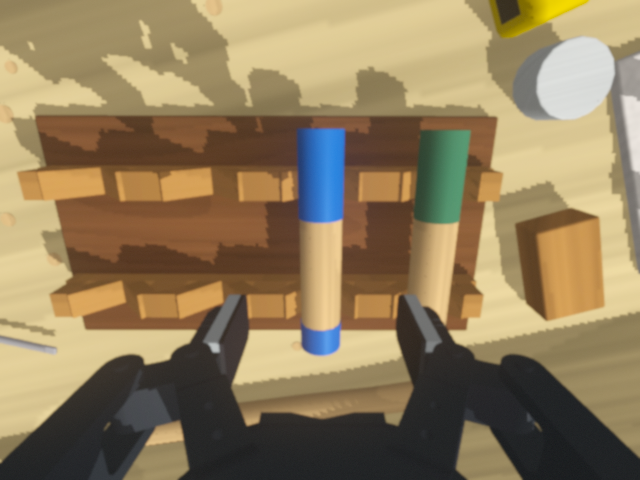

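Blue and green rest home side by side. On to red.

Call:
{"name": "carry_out", "arguments": {
  "series": [
    [0.012, 0.04, 0, 0, 0, -0.03, 60],
    [0.028, 0.1, 0, 0, 0, -0.09, 60],
    [0.045, 0.16, 0, 0, 0, -0.15, 60],
    [0.062, 0.22, 0, 0, 0, -0.21, 60],
    [0.079, 0.28, 0, 0, 0, -0.27, 60],
    [0.096, 0.34, 0, 0, 0, -0.33, 60],
    [0.11, 0.385, 0, 0, 0, -0.38, 60],
    [0.1155, 0.406, 0, 0, 0, -0.391, 60],
    [0.1155, 0.406, 0, 0, 0, -0.391, 60],
    [0.1155, 0.406, 0, 0, 0, -0.391, 60]
  ]
}}

```text
clock: 18.62
position: [0.5696, 0.2511, 0.0863]
tool_rot: [-3.14, -0.001, -2.984]
force: [-0.5, -0.3, 0.6]
grip_width: 0.0651
```

```bash
python3 go.py 570,253,-13,189.1
```

```text
pos [0.5696 0.2511 0.0863] rot [-3.1404e+00 -9.0000e-04 -2.9845e+00] w 0.0651 F [-0.5 -0.3  0.6] t 18.625
570,253,-13,189.1 shift [-0.0007  0.0019  0.0993] turn [-0.001 -0.001 -0.002]
```

Call:
{"name": "carry_out", "arguments": {
  "series": [
    [0, 0, 0.02, 0, 0, 0, 60],
    [0, 0, 0.045, 0, 0, 0, 60],
    [0, 0, 0.07, 0, 0, 0, 60],
    [0, 0, 0.09, 0, 0, 0, 60],
    [0, 0, 0.1, 0, 0, 0, 60],
    [0, 0, 0.1, 0, 0, 0, 60],
    [0, 0, 0.1, 0, 0, 0, 140]
  ]
}}

```text
clock: 19.5
position: [0.57, 0.2531, -0.0124]
tool_rot: [3.141, 0.001, -2.983]
force: [0.8, 0.2, 0.3]
grip_width: 0.0483
```

Call:
{"name": "carry_out", "arguments": {
  "series": [
    [0, 0, 0, 0, 0, 0, 230],
    [0, 0, 0, 0, 0, 0, 230],
    [0, 0, 0, 0, 0, 0, 230],
    [0, 0, 0, 0, 0, 0, 230],
    [0, 0, -0.005, 0, 0, 0, 230],
    [0, 0, -0.02, 0, 0, 0, 230],
    [0, 0, -0.05, 0, 0, 0, 230],
    [0, 0, -0.08, 0, 0, 0, 230],
    [0, 0, -0.1, 0, 0, 0, 230],
    [0, 0, -0.1, 0, 0, 0, 230]
  ]
}}

```text
clock: 20.75
position: [0.5704, 0.2538, 0.0892]
tool_rot: [3.14, 0.003, -2.982]
force: [-0.1, -0.6, -0.5]
grip_width: 0.0268
```

```bash
python3 go.py 571.8,-241.8,87,166.7
```

```text
pos [0.5704 0.2538 0.0892] rot [ 3.1403  0.0032 -2.9822] w 0.0268 F [-0.1 -0.6 -0.5] t 20.75
571.8,-241.8,87,166.7 shift [ 0.0773 -0.4895  0.0013] turn [0.002 0.003 0.391]
```

Call:
{"name": "carry_out", "arguments": {
  "series": [
    [0.003, -0.02, 0, 0, 0, 0.015, 230],
    [0.01, -0.065, 0, 0, 0, 0.05, 230],
    [0.019, -0.12, 0, 0, 0, 0.09, 230],
    [0.028, -0.175, 0, 0, 0, 0.14, 230],
    [0.036, -0.23, 0, 0, 0, 0.185, 230],
    [0.045, -0.285, 0, 0, 0, 0.23, 230],
    [0.054, -0.34, 0, 0, 0, 0.275, 230],
    [0.062, -0.395, 0, 0, 0, 0.32, 230],
    [0.07, -0.44, 0, 0, 0, 0.36, 230],
    [0.075, -0.475, 0, 0, 0, 0.38, 230]
  ]
}}

```text
clock: 22.0
position: [0.5691, -0.2309, 0.0862]
tool_rot: [-3.141, -0.001, 2.917]
force: [1.1, 0.5, -1.3]
grip_width: 0.0273
```

```bash
python3 go.py 571.8,-241.8,87,166.7
```

```text
pos [ 0.5691 -0.2309  0.0862] rot [-3.1409e+00 -1.3000e-03  2.9172e+00] w 0.0273 F [ 1.1  0.5 -1.3] t 22.0
571.8,-241.8,87,166.7 shift [-0.005  -0.01   -0.0008] turn [-0.001 -0.001  0.008]
```

Call:
{"name": "carry_out", "arguments": {
  "series": [
    [-0.003, -0.014, 0, 0, 0, 0.01, 230],
    [-0.003, -0.014, 0, 0, 0, 0.01, 230],
    [-0.003, -0.014, 0, 0, 0, 0.01, 230]
  ]
}}

```text
clock: 22.38
position: [0.5706, -0.2407, 0.0866]
tool_rot: [3.141, -0.0, 2.912]
force: [-0.3, -0.2, -0.4]
grip_width: 0.0274
```

```bash
python3 go.py 571.8,-241.8,-16,166.7;  python3 - <<'E'
from h import *
p,d=imaging.grab_frame("wrist");cv2.imwrite("pics/w12.png",p)
E
```

```text
pos [ 0.5706 -0.2407  0.0866] rot [ 3.1409e+00 -5.0000e-04  2.9123e+00] w 0.0274 F [-0.3 -0.2 -0.4] t 22.375
571.8,-241.8,-16,166.7 shift [-0.0014 -0.0009  0.1026] turn [ 0.001 -0.     0.003]
```

View pics/w12.png

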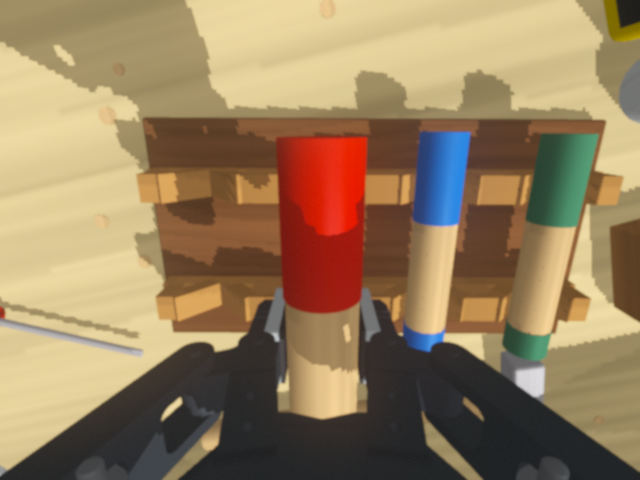

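Red hangs over the third notch (u≈322), blue and green in place. Lower and release.

Call:
{"name": "carry_out", "arguments": {
  "series": [
    [-0.001, -0.001, 0.02, 0, 0, 0.002, 230],
    [-0.001, -0.001, 0.045, 0, 0, 0.002, 230],
    [-0.001, -0.001, 0.07, 0, 0, 0.002, 230],
    [-0.001, -0.001, 0.085, 0, 0, 0.002, 230],
    [-0.001, -0.001, 0.095, 0, 0, 0.002, 230],
    [-0.001, -0.001, 0.101, 0, 0, 0.002, 230],
    [-0.001, -0.001, 0.103, 0, 0, 0.002, 230],
    [-0.001, -0.001, 0.103, 0, 0, 0.002, 230]
  ]
}}

```text
clock: 23.42
position: [0.5716, -0.2435, -0.0159]
tool_rot: [-3.142, 0.001, 2.909]
force: [1.0, -1.2, -0.4]
grip_width: 0.0266
```

Call:
{"name": "carry_out", "arguments": {
  "series": [
    [0, 0, 0, 0, 0, 0, 140],
    [0, 0, 0, 0, 0, 0, 110],
    [0, 0, 0, 0, 0, 0, 60],
    [0, 0, 0, 0, 0, 0, 60],
    [0, 0, -0.01, 0, 0, 0, 60],
    [0, 0, -0.03, 0, 0, 0, 60],
    [0, 0, -0.06, 0, 0, 0, 60],
    [0, 0, -0.09, 0, 0, 0, 60],
    [0, 0, -0.103, 0, 0, 0, 60],
    [0, 0, -0.103, 0, 0, 0, 60]
  ]
}}

```text
clock: 24.68
position: [0.5718, -0.2435, 0.0879]
tool_rot: [-3.141, 0.002, 2.909]
force: [-0.4, -0.7, -1.2]
grip_width: 0.0654
```

```bash
python3 go.py 558.5,327,87,189.1
```

```text
pos [ 0.5718 -0.2435  0.0879] rot [-3.1414e+00  1.8000e-03  2.9087e+00] w 0.0654 F [-0.4 -0.7 -1.2] t 24.675
558.5,327,87,189.1 shift [0.1446 0.5521 0.0006] turn [-0.001  0.002 -0.392]
```

Call:
{"name": "carry_out", "arguments": {
  "series": [
    [0.01, 0.04, 0, 0, 0, -0.03, 60],
    [0.025, 0.1, 0, 0, 0, -0.08, 60],
    [0.042, 0.16, 0, 0, 0, -0.12, 60],
    [0.058, 0.22, 0, 0, 0, -0.16, 60],
    [0.073, 0.28, 0, 0, 0, -0.2, 60],
    [0.089, 0.34, 0, 0, 0, -0.24, 60],
    [0.105, 0.4, 0, 0, 0, -0.28, 60],
    [0.12, 0.46, 0, 0, 0, -0.33, 60],
    [0.136, 0.52, 0, 0, 0, -0.38, 60],
    [0.1446, 0.552, 0, 0, 0, -0.392, 60]
  ]
}}

```text
clock: 25.92
position: [0.5563, 0.3307, 0.0854]
tool_rot: [3.141, -0.002, -2.978]
force: [0.2, -1.0, 0.9]
grip_width: 0.0654
```

Call:
{"name": "carry_out", "arguments": {
  "series": [
    [0, 0, 0, 0, 0, 0, 60],
    [0, 0, 0, 0, 0, 0, 60],
    [0, 0, 0, 0, 0, 0, 60]
  ]
}}

```text
clock: 26.3
position: [0.5583, 0.3256, 0.0865]
tool_rot: [-3.141, -0.0, -2.984]
force: [-0.3, -0.0, -0.4]
grip_width: 0.0652
```

```bash
python3 go.py 558.5,327,-13,189.1;  python3 - <<'E'
from h import *
p,d=imaging.grab_frame("wrist");cv2.imwrite("pics/w13.png",p)
E
```

```text
pos [0.5583 0.3256 0.0865] rot [-3.1409e+00 -4.0000e-04 -2.9841e+00] w 0.0652 F [-0.3 -0.  -0.4] t 26.3
558.5,327,-13,189.1 shift [-0.0005  0.0014  0.0995] turn [-0.001 -0.    -0.001]
```

View pics/w13.png

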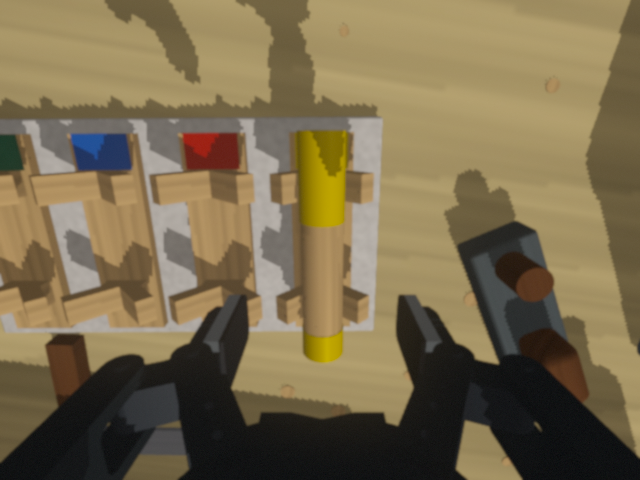

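Call:
{"name": "carry_out", "arguments": {
  "series": [
    [0, 0.001, 0.02, 0, 0, 0, 60],
    [0, 0.001, 0.045, 0, 0, 0, 60],
    [0, 0.001, 0.07, 0, 0, 0, 60],
    [0, 0.001, 0.09, 0, 0, 0, 60],
    [0, 0.001, 0.1, 0, 0, 0, 60],
    [0, 0.001, 0.1, 0, 0, 0, 60],
    [0, 0.001, 0.1, 0, 0, 0, 140]
  ]
}}

```text
clock: 27.22
position: [0.5583, 0.3283, -0.0125]
tool_rot: [3.141, 0.001, -2.983]
force: [-0.0, -0.7, 0.7]
grip_width: 0.0486
```

Call:
{"name": "carry_out", "arguments": {
  "series": [
    [0, 0, 0, 0, 0, 0, 230],
    [0, 0, 0, 0, 0, 0, 230],
    [0, 0, 0, 0, 0, 0, 230],
    [0, 0, 0, 0, 0, 0, 230],
    [0, 0, -0.005, 0, 0, 0, 230],
    [0, 0, -0.02, 0, 0, 0, 230],
    [0, 0, -0.05, 0, 0, 0, 230],
    [0, 0, -0.08, 0, 0, 0, 230],
    [0, 0, -0.1, 0, 0, 0, 230],
    [0, 0, -0.1, 0, 0, 0, 230]
  ]
}}

```text
clock: 28.48
position: [0.5586, 0.3287, 0.0886]
tool_rot: [3.14, 0.002, -2.982]
force: [0.0, -0.5, -0.9]
grip_width: 0.0267
```

```bash
python3 go.py 554.5,-314.8,87,166.7
```

```text
pos [0.5586 0.3287 0.0886] rot [ 3.1403e+00  2.5000e-03 -2.9823e+00] w 0.0267 F [ 0.  -0.5 -0.9] t 28.475
554.5,-314.8,87,166.7 shift [ 1.061e-01 -6.347e-01  5.000e-04] turn [0.002 0.002 0.391]
```

Call:
{"name": "carry_out", "arguments": {
  "series": [
    [0.004, -0.02, 0, 0, 0, 0.012, 230],
    [0.011, -0.065, 0, 0, 0, 0.04, 230],
    [0.02, -0.12, 0, 0, 0, 0.075, 230],
    [0.029, -0.175, 0, 0, 0, 0.11, 230],
    [0.038, -0.23, 0, 0, 0, 0.14, 230],
    [0.048, -0.285, 0, 0, 0, 0.175, 230],
    [0.057, -0.34, 0, 0, 0, 0.21, 230],
    [0.066, -0.395, 0, 0, 0, 0.245, 230],
    [0.075, -0.45, 0, 0, 0, 0.275, 230],
    [0.083, -0.495, 0, 0, 0, 0.3, 230]
  ]
}}

```text
clock: 29.72
position: [0.5527, -0.1769, 0.086]
tool_rot: [-3.141, -0.002, 2.998]
force: [1.2, 0.4, -0.3]
grip_width: 0.0269
```

Call:
{"name": "carry_out", "arguments": {
  "series": [
    [0, 0, 0, 0, 0, 0, 230],
    [0, 0, 0, 0, 0, 0, 230]
  ]
}}

```text
clock: 29.98
position: [0.5534, -0.1737, 0.0861]
tool_rot: [3.141, -0.001, 3.0]
force: [-0.3, 1.0, -0.9]
grip_width: 0.027
```

```bash
python3 go.py 554.5,-314.8,87,166.7
```

```text
pos [ 0.5534 -0.1737  0.0861] rot [ 3.1413e+00 -1.4000e-03  3.0002e+00] w 0.027 F [-0.3  1.  -0.9] t 29.975
554.5,-314.8,87,166.7 shift [-0.0209 -0.1395 -0.001 ] turn [ 0.    -0.001  0.091]
```

Call:
{"name": "carry_out", "arguments": {
  "series": [
    [-0.003, -0.02, 0, 0, 0, 0.015, 230],
    [-0.009, -0.06, 0, 0, 0, 0.04, 230],
    [-0.015, -0.1, 0, 0, 0, 0.065, 230],
    [-0.019, -0.128, 0, 0, 0, 0.08, 230],
    [-0.021, -0.139, 0, 0, 0, 0.09, 230],
    [-0.021, -0.139, 0, 0, 0, 0.09, 230],
    [-0.021, -0.139, 0, 0, 0, 0.09, 230],
    [-0.021, -0.139, 0, 0, 0, 0.09, 230]
  ]
}}

```text
clock: 30.98
position: [0.556, -0.3132, 0.0869]
tool_rot: [3.141, 0.0, 2.912]
force: [0.6, -0.9, -0.9]
grip_width: 0.0269
```

```bash
python3 go.py 554.5,-314.8,-16,166.7;  python3 - <<'E'
from h import *
p,d=imaging.grab_frame("wrist");cv2.imwrite("pics/w14.png",p)
E
```

```text
pos [ 0.556  -0.3132  0.0869] rot [3.1412e+00 1.0000e-04 2.9123e+00] w 0.0269 F [ 0.6 -0.9 -0.9] t 30.975
554.5,-314.8,-16,166.7 shift [ 0.0011 -0.0019  0.1029] turn [0.    0.    0.003]
```

View pics/w14.png

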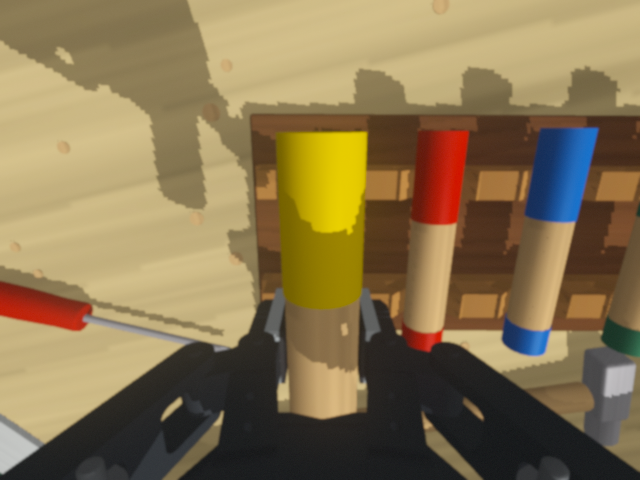

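Call:
{"name": "carry_out", "arguments": {
  "series": [
    [0.001, -0.0015, 0.02, 0, 0, 0.002, 230],
    [0.001, -0.0015, 0.045, 0, 0, 0.002, 230],
    [0.001, -0.0015, 0.07, 0, 0, 0.002, 230],
    [0.001, -0.0015, 0.085, 0, 0, 0.002, 230],
    [0.001, -0.0015, 0.095, 0, 0, 0.002, 230],
    [0.001, -0.0015, 0.101, 0, 0, 0.002, 230],
    [0.001, -0.0015, 0.103, 0, 0, 0.002, 230],
    [0.001, -0.0015, 0.103, 0, 0, 0.002, 230]
  ]
}}

```text
clock: 32.02
position: [0.5545, -0.3157, -0.0158]
tool_rot: [-3.141, 0.0, 2.909]
force: [-0.2, -0.6, 0.3]
grip_width: 0.027
```

Call:
{"name": "carry_out", "arguments": {
  "series": [
    [0, 0, 0, 0, 0, 0, 140],
    [0, 0, 0, 0, 0, 0, 110],
    [0, 0, 0, 0, 0, 0, 70],
    [0, 0, 0, 0, 0, 0, 70],
    [0, 0, -0.01, 0, 0, 0, 70],
    [0, 0, -0.03, 0, 0, 0, 70],
    [0, 0, -0.06, 0, 0, 0, 70],
    [0, 0, -0.09, 0, 0, 0, 70],
    [0, 0, -0.12, 0, 0, 0, 70],
    [0, 0, -0.15, 0, 0, 0, 70]
  ]
}}

```text
clock: 33.28
position: [0.5544, -0.3157, 0.1365]
tool_rot: [-3.141, 0.001, 2.909]
force: [0.1, -0.3, -0.0]
grip_width: 0.0617
```

Call:
{"name": "carry_out", "arguments": {
  "series": [
    [0.01, 0.05, 0, 0, 0, 0, 70],
    [0.03, 0.11, 0, 0, 0, 0, 70],
    [0.05, 0.17, 0, 0, 0, 0, 70],
    [0.07, 0.23, 0, 0, 0, 0, 70],
    [0.09, 0.29, 0, 0, 0, 0, 70],
    [0.11, 0.35, 0, 0, 0, 0, 70],
    [0.12, 0.4, 0, 0, 0, 0, 70],
    [0.12, 0.4, 0, 0, 0, 0, 70],
    [0.12, 0.4, 0, 0, 0, 0, 70]
  ]
}}

```text
clock: 34.4
position: [0.53, 0.1007, 0.1348]
tool_rot: [3.142, 0.001, 2.909]
force: [0.2, 0.1, 0.1]
grip_width: 0.062
```

```bash
python3 go.py
python3 - <<'E'
from h import *
p,d=imaging.grab_frame("top");cv2.imwrite("pics/t15.png",p);C=cloud("top",d)
q,_=imaging.grab_frame("side");cv2.imwrite("pics/s15.png",q)
o=pegs("top",p,z=0.0448,roi=(150,290,310,500))
a=np.radians(-13.3);ex=np.array([np.cos(a),np.sin(a)]);ey=np.array([-ex[1],ex[0]]);c=np.array([580.4,-205.3])
for k,cs in o.items():
    A=np.array(cs[0][0]);B=np.array(cs[1][0]);e=(B-A)/np.linalg.norm(B-A)
    # ends: long patch centre + 47.5 toward short
    ctr=((A+47.5*e)+(B-65*e))/2-c;print(k,(ctr@ex).round(1),(ctr@ey).round(1),np.degrees(np.arctan2(e@ey,e@ex)).round(1))
E
```

```text
pos [0.53   0.1007 0.1348] rot [3.1416e+00 1.0000e-03 2.9086e+00] w 0.062 F [0.2 0.1 0.1] t 34.4
red [(np.int32(406), array([ 524.4, -230.3]), array([29.5, 54.9]), 78.6), (np.int32(110), array([ 637.2, -257.7]), array([23.3, 17.6]), 88.6)]
   dir deg -13.68 len 116.1
yellow [(np.int32(462), array([ 506.5, -303.1]), array([30.8, 57.6]), 77.1), (np.int32(155), array([465.7, -23.2]), array([15.3, 40.2]), 89.4)]
   dir deg -81.71 len 282.9
green [(np.int32(374), array([558.6, -84.1]), array([26.5, 53.8]), 76.9), (np.int32(97), array([ 671.1, -111. ]), array([23.3, 15.7]), 89.0)]
   dir deg -13.43 len 115.7
blue [(np.int32(428), array([ 540.3, -157.4]), array([28.9, 55.9]), 75.6), (np.int32(132), array([ 653.5, -184.2]), array([28.1, 18.4]), 77.9)]
   dir deg -13.34 len 116.3
red 0.5 -37.5 -0.4
yellow -98.3 11.2 111.6
green 0.0 112.8 -0.1
blue -0.6 37.4 -0.0
```

View pics/t15.png

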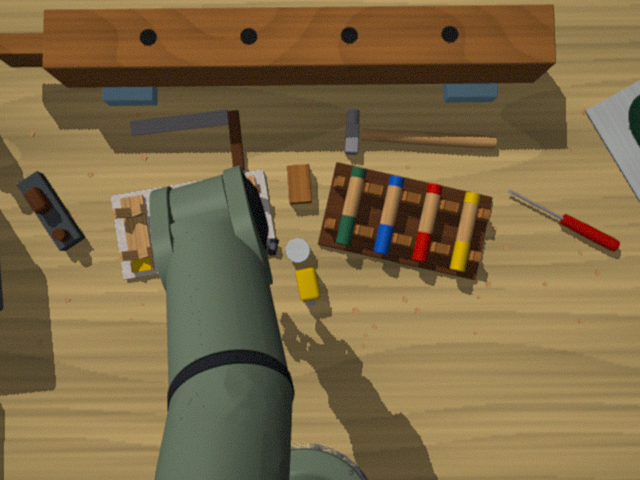

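View pics/s15.png

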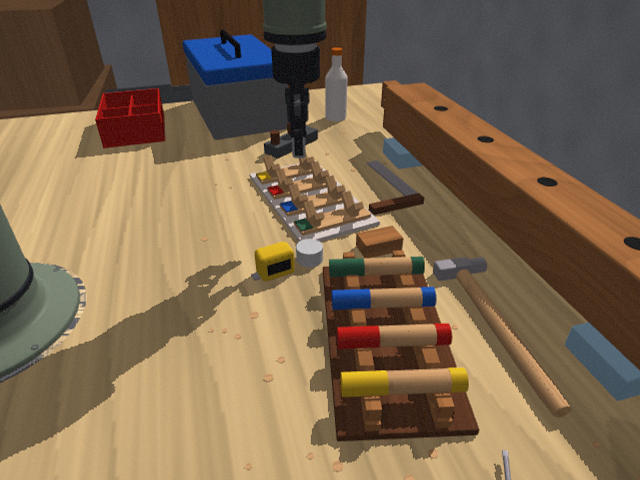

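Run:
```python
from h import *
from workcell import ticket
p=cv2.imread("pics/t15.png");o=pegs("top",p,z=0.0448,roi=(150,290,440,500))
a=np.radians(-13.3);ex=np.array([np.cos(a),np.sin(a)]);ey=np.array([-ex[1],ex[0]]);c=np.array([580.4,-205.3])
A,B=[np.array(x[0]) for x in o['yellow']];e=(B-A)/np.linalg.norm(B-A);ctr=((A+47.5*e)+(B-65*e))/2-c;x=ctr@ex;y=ctr@ey
print(x,y)
if abs(x)<8 and abs(y+112.5)<4: print(ticket.job_done())
```

```text
yellow [(np.int32(462), array([ 506.5, -303.1]), array([30.8, 57.6]), 77.1), (np.int32(152), array([ 619.2, -330.3]), array([29.5, 19.8]), 79.0)]
   dir deg -13.55 len 116.0
-0.20421442510570503 -112.3722807660899
the job is handed in; nothing more can be done
None
```

All four pegs lie in the notched rack in mirrored order. From left to right they are green, blue, red and yellow, where the cradles held yellow, red, blue and green. The job was handed in at about 34.5 s of the 117 s allowed; no verdict is reported.

**Last checks (top camera):**

| Peg | Across, measured (place) | Lengthwise from middle |
|---|---|---|
| Green | +112.8 mm (+112.5) | 0.0 mm |
| Blue | +37.4 mm (+37.5) | −0.6 mm |
| Red | −37.5 mm (−37.5) | +0.5 mm |
| Yellow | −112.4 mm (−112.5) | −0.2 mm |

- **Angle and height:** All four axes are within 0.5° of the notch line. Height was judged by eye from the side view, where the pegs look level and seated; I did not measure it.
- **Robot:** The arm and gripper are clear of everything. The wrist force read about 5 N at most at the ends of moves.

**Checks that failed or disagreed:**
- The first grasp closed on air. The wrist depth and side view showed the fingertips about 43 mm behind the reported TCP, which disagrees with the tool description. I lowered every grasp and placing by that offset, and all four then held.
- The first final measurement of yellow was wrong because it picked up the yellow tape measure. I repeated it without that area, giving the figure above.

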